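Hang the herb pots on the lamp rail and set its channel switches

ROBOT

A 6-joint arm with a two-finger parallel gripper is mounted at the origin on a cart in front of the work surface, level with it; the furniture and walls round the work are solid. World frame = base frame: x ahead of the robot, y to its left, z up, the work surface at z = 0. Lengths are in m, angles in rad, forces in N, time in s.
With the tool pointing down it reaches from about 0.375 to 0.975 m from the base axis. Payload 3.8 kg.
Tool frame: the origin (TCP) lies midway between the tips of the shut fingers; the grasp point (between the pads) lies 19 mm behind it; z points along the fingers, y is the line along which they close (so a half turn about z gives the same grasp; the last joint's range is limited). The gripper opens to 88 mm and grips with 3 to 60 N. Pads are 18 mm wide; open, the fingers measure 123 mm over their backs; the gripper's body (75 mm by 187 mm) begins 45 mm behind the grasp point.
Start: joints at [-1.157, 0.264, 1.604, -0, 1.274, -0.037], TCP at [0.294, -0.608, 0.239] pointing down, gripper open.
Joint ranges: [-2.63, 2.63], [-0.94, 2.18], [0.31, 2.57], [-1.31, 4.45], [0, 2.66], [-2.55, 2.55]. Speed limits (rad/s): [2.57, 2.57, 3.14, 3.14, 3.14, 3.14].

INTERFACE

Orientations are given as a rotation vector (axis times angle).
In Python, from cell import manip, inverse_kinematics, cams, order gives the robot as it stands. Calls block until the motion is done:
- manip.move_pose(position, orientation): joint-space move of the TCP to a pose.
- manip.move_linear(position, rate=0.15, rot=None): straight line of the TCP; rot=None keeps the orientation; rate is the mean speed in m/s.
- manip.set_joints(angles): joint-space move.
- manip.set_gripper(opening, force=None): finger opening in m; force is the grip in N (None keeps the last); returns when the fingers have stopped.
- manip.dwell(seconds).
- inverse_kinematics(position, orientation): joint angles nearest the present ones, or None.
- manip.state(): the state.
- cams.capture(name): name is "scene" or "top" or "wrist"; returns a dict with "image" (384x512x3 uint8, blue, green, red), "z_map" (384x512 float32, m along the optical axis (not along the pixel's ray), 0 where there is no reading), "intrinsics" (3x3 intrinsics, pixels), "k1" (the pictures are not rectified: a ray, as slopes to the right and down, at radius r is drawn at 1 + k1 r^2 times it, then the intrinsics apply), "position" and "orientation" of the camera in the world; the wrist camera has in their place "T_tool_cam" (4x4, takes a point from camera to tool coordinates, whose origin is the TCP and whose axes are the flange's). Camera axes: x right, y down, z forward; pixel columns grow to the right and rows downward; lengths in m; the calibration is good to about 2 mm. A picture is of the moment at which its call begins: read the wrist's pose just before it.
A pose or a line that the arm cannot do raises manip.IKError and nothing moves.
- order.close_job(): hands the job in; it is judged then, once.
The state is a dict: "clock": time; "joint_pos": joint angles; "joint_velocities": joint speeds; "tau": joint torques, N m; "tool_pos": TCP position; "tcp_rot": TCP orientation; "contact_force": force on the tool from outside, world axes, zero at the start; "moment": the same for the moment, N m; "gripper_width": finger opening in m; "grasp_force": force on a finger pad.
Only numpy, scipy, OpenCV 4.12 (cv2) and the standard library are available. Lean on these libraries where they do the work, as an engineer would, in place of code of your own. Each camera call takes 0.05 s, during which the arm holds its last target. There are 200 camera calls.

TASK

Take the spent grey pot down from the lamp rail and stand it upright on the worktop, clear of the rail. Hang every herb pot by its bail on the hook of its own colour. Slide back the controller's cover and set the little switches: the master on, the channel of each pot's colour on, and the channels with no pot off; then slide the cover fully shut. Leave the cup and the spice jar where they are.

Things in the scene. Friction and masses are not known exactly. Their poses are not given: they have to be found in the camera images.
- rail: LED herb rail, fixed: white drip tray 150 x 460 x 12 mm, two uprights at its back and ends, a bar with four hooks (its front x +76 mm, z 125-147 mm) and a slim white lamp bar (x +66 to +100 mm, z 199-219 mm). Origin: centre of the tray's underside; x to the back, y along the row to the left, z up. Space above the hooks is free.
- controller: Low grey channel controller, fixed, 110 x 262 mm; deck 14 mm high, black driver block (35 mm high) on the right half, red bank of five levers on the left half at x 0, y +105, +85, +65, +45, +25 mm: white, blue, terracotta, yellow, master (chips of these colours, master black). End stop 34 mm high at y +125. Origin: centre of underside; x away from the robot, y to the left, z up.
- cover (a joint): White flat sliding cover of the controller, 106 x 126 mm, its top 40 mm above the worktop. 0 = fully shut over the switches; grows as it slides right (controller -y) to 0.124 m = fully open over the driver block; the levers are all free from 0.115 m on. About 2 N of friction; stays where it is left.
- cover_grip (a point): Top middle of the cover's grip rib: rib 66 mm long along the controller's x, 10 mm thick along the slide, 17 mm high above the cover (top 57 mm above the worktop). Can be pinched from above or pushed from either side. Moves with the cover.
- sw_white (a joint): Lever of the white channel (white chip). 0 = off, leaning towards the robot (controller -x); 0.8 = on, leaning away (+x); snaps to the nearer end. White lever 6 x 6 mm, 20 mm from the next, pivot 10 mm above the worktop; its tip stands 32 mm high, 9 mm before or behind the bank's middle line. About 0.5 N at the tip flips it.
- sw_blue (a joint): Lever of the blue channel (blue chip). 0 = off, leaning towards the robot (controller -x); 0.8 = on, leaning away (+x); snaps to the nearer end. White lever 6 x 6 mm, 20 mm from the next, pivot 10 mm above the worktop; its tip stands 32 mm high, 9 mm before or behind the bank's middle line. About 0.5 N at the tip flips it.
- sw_terracotta (a joint): Lever of the terracotta channel (terracotta chip). 0 = off, leaning towards the robot (controller -x); 0.8 = on, leaning away (+x); snaps to the nearer end. White lever 6 x 6 mm, 20 mm from the next, pivot 10 mm above the worktop; its tip stands 32 mm high, 9 mm before or behind the bank's middle line. About 0.5 N at the tip flips it.
- sw_yellow (a joint): Lever of the yellow channel (yellow chip). 0 = off, leaning towards the robot (controller -x); 0.8 = on, leaning away (+x); snaps to the nearer end. White lever 6 x 6 mm, 20 mm from the next, pivot 10 mm above the worktop; its tip stands 32 mm high, 9 mm before or behind the bank's middle line. About 0.5 N at the tip flips it.
- sw_master (a joint): Master lever (rightmost, black chip); off at the start. 0 = off, leaning towards the robot (controller -x); 0.8 = on, leaning away (+x); snaps to the nearer end. White lever 6 x 6 mm, 20 mm from the next, pivot 10 mm above the worktop; its tip stands 32 mm high, 9 mm before or behind the bank's middle line. About 0.5 N at the tip flips it.
- pot_white: Herb pot, white glaze, straight round body 60 mm wide, 70 mm high, about 250 g, with seedlings and a stiff upright wire bail 6 mm thick in the pot's y-z plane: legs 46 mm apart inside the rim, top peaked, 110 mm above the foot (its underside 103.5 mm). Origin: centre of the underside, z up. May be absent. Grip across the body along its y.
- hook_white (a point): The leftmost hook (white collar at its root, white dot on the lamp bar): a level rod 8 mm thick pointing to the robot's side. This point: top of the rod, 140 mm above the worktop; axes as the rail. Rod free from x -26 mm, where its end turns up (to 9 mm higher at x -42 mm), to +64 mm (collar). Hooks 110 mm apart. The bail may lie anywhere along the rod.
- pot_blue: Herb pot, blue glaze, straight round body 60 mm wide, 70 mm high, about 250 g, with seedlings and a stiff upright wire bail 6 mm thick in the pot's y-z plane: legs 46 mm apart inside the rim, top peaked, 110 mm above the foot (its underside 103.5 mm). Origin: centre of the underside, z up. May be absent. Grip across the body along its y.
- hook_blue (a point): The second from the left hook (blue collar at its root, blue dot on the lamp bar): a level rod 8 mm thick pointing to the robot's side. This point: top of the rod, 140 mm above the worktop; axes as the rail. Rod free from x -26 mm, where its end turns up (to 9 mm higher at x -42 mm), to +64 mm (collar). Hooks 110 mm apart. The bail may lie anywhere along the rod.
- pot_terracotta: Herb pot, terracotta glaze, straight round body 60 mm wide, 70 mm high, about 250 g, with seedlings and a stiff upright wire bail 6 mm thick in the pot's y-z plane: legs 46 mm apart inside the rim, top peaked, 110 mm above the foot (its underside 103.5 mm). Origin: centre of the underside, z up. May be absent. Grip across the body along its y.
- hook_terracotta (a point): The third from the left hook (terracotta collar at its root, terracotta dot on the lamp bar): a level rod 8 mm thick pointing to the robot's side. This point: top of the rod, 140 mm above the worktop; axes as the rail. Rod free from x -26 mm, where its end turns up (to 9 mm higher at x -42 mm), to +64 mm (collar). Hooks 110 mm apart. The bail may lie anywhere along the rod.
- pot_yellow: Herb pot, yellow glaze, straight round body 60 mm wide, 70 mm high, about 250 g, with seedlings and a stiff upright wire bail 6 mm thick in the pot's y-z plane: legs 46 mm apart inside the rim, top peaked, 110 mm above the foot (its underside 103.5 mm). Origin: centre of the underside, z up. May be absent. Grip across the body along its y.
- hook_yellow (a point): The rightmost hook (yellow collar at its root, yellow dot on the lamp bar): a level rod 8 mm thick pointing to the robot's side. This point: top of the rod, 140 mm above the worktop; axes as the rail. Rod free from x -26 mm, where its end turns up (to 9 mm higher at x -42 mm), to +64 mm (collar). Hooks 110 mm apart. The bail may lie anywhere along the rod.
- spent_white: The spent pot: grey, bare (only cut stubs), otherwise just like the herb pots in shape, size, origin and weight, its y along the rail's y. This entry is it when it hangs on the white hook at the start, 5 mm before the hook's point; absent otherwise (one of the four is there).
- spent_blue: The spent pot: grey, bare (only cut stubs), otherwise just like the herb pots in shape, size, origin and weight, its y along the rail's y. This entry is it when it hangs on the blue hook at the start, 5 mm before the hook's point; absent otherwise (one of the four is there).
- spent_terracotta: The spent pot: grey, bare (only cut stubs), otherwise just like the herb pots in shape, size, origin and weight, its y along the rail's y. This entry is it when it hangs on the terracotta hook at the start, 5 mm before the hook's point; absent otherwise (one of the four is there).
- spent_yellow: The spent pot: grey, bare (only cut stubs), otherwise just like the herb pots in shape, size, origin and weight, its y along the rail's y. This entry is it when it hangs on the yellow hook at the start, 5 mm before the hook's point; absent otherwise (one of the four is there).
- spice_jar: Spice jar with green cap, 46 mm wide, 106 mm high, a bystander. Origin: centre of its underside.
- espresso_cup: Small green and white cup, 64 x 88 x 49 mm, a bystander. Origin: middle of its underside.

How it is judged:
By the outcome, as a careful person would: the job done as asked, in the order asked, and still so for the second after the job is handed in, with the robot touching nothing.
Of spent_white, spent_blue, spent_terracotta, spent_yellow only 1 to 1 are there at a start; the rules pass over those that are not, and their reading is None.
Of pot_white, pot_blue, pot_terracotta, pot_yellow only 2 to 3 are there at a start; the rules pass over those that are not, and their reading is None.
At some moment in a run one of pot_white, pot_blue, pot_terracotta, pot_yellow may be knocked a few centimetres aside while the robot is not near it.
Once in a run the grip may slacken for a moment while it holds something.
It also fails if it takes over 192 s, if anything falls off the work surface, if the arm or the gripper's body presses on something with over 40 N, if the wrist force passes 120 N, or if a joint passes its speed limit or range.

## Working session

There is one attempt and no reset: what is moved stays moved. The work goes in short steps, each a Python script; the robot and the scene stay as the last script left them, time stands still between calls to the robot, and variables do not carry over. Pictures are saved under pics/ and viewed, at most 14 in all, crops included, and the job is handed in when it is done.

```bash
ls; mkdir -p pics; cat > h.py <<'E'
import numpy as np, cv2
from scipy.spatial.transform import Rotation as R
from cell import manip, inverse_kinematics, cams, order
def cap(name):
    s=manip.state(); c=cams.capture(name)
    if name=="wrist":
        T=np.eye(4); T[:3,:3]=R.from_rotvec(s["tcp_rot"]).as_matrix(); T[:3,3]=s["tool_pos"]
        M=T@np.array(c["T_tool_cam"])
    else:
        M=np.eye(4); o=np.array(c["orientation"]); M[:3,:3]=o if o.shape==(3,3) else R.from_rotvec(o).as_matrix(); M[:3,3]=c["position"]
    c["M"]=M; return c
def ray(c,u,v):
    K=c["intrinsics"]; p=cv2.undistortPoints(np.array([[[u,v]]],float),np.array(K,float),np.array([c["k1"],0,0,0,0.]))[0,0]
    return c["M"][:3,3], c["M"][:3,:3]@np.array([p[0],p[1],1.]), p
def at_z(c,u,v,z):
    o,d,_=ray(c,u,v); return o+d*(z-o[2])/d[2]
def dep(c,u,v):
    o,d,_=ray(c,u,v); return o+d*c["z_map"][int(round(v)),int(round(u))]
def cloud(c):
    h,w=c["z_map"].shape; uu,vv=np.meshgrid(np.arange(w),np.arange(h))
    p=cv2.undistortPoints(np.stack([uu,vv],-1).reshape(-1,1,2).astype(float),np.array(c["intrinsics"],float),np.array([c["k1"],0,0,0,0.]))[:,0]
    z=c["z_map"].reshape(-1,1); P=np.hstack([p,np.ones((len(p),1))])*z
    P=P@c["M"][:3,:3].T+c["M"][:3,3]; P[z[:,0]==0]=np.nan
    return P.reshape(h,w,3)
def down(yaw):  # tool z down, tool y at angle yaw+90deg from world x  (yaw=0: closes along world y)
    return (R.from_euler('z',yaw)*R.from_rotvec([np.pi,0,0])).as_rotvec()
E
python3 - <<'E'
from h import *
import pickle
for n in("scene","top"):
    c=cap(n); cv2.imwrite(f"pics/{n}0.png",cv2.resize(c["image"],(800,600),interpolation=cv2.INTER_CUBIC)); pickle.dump(c,open(n+"0.pkl","wb")); print(n,c["M"].round(3),c["intrinsics"],c["k1"])
print(manip.state())
E
```

```text
pics
scene [[-0.608 -0.374  0.7   -0.463]
 [-0.793  0.258 -0.552  0.787]
 [ 0.025 -0.891 -0.453  0.76 ]
 [ 0.     0.     0.     1.   ]] [[495.0500749    0.         252.86607742]
 [  0.         495.0500749  181.68406492]
 [  0.           0.           1.        ]] -0.1836529853025613
top [[ 0.014 -0.992  0.128  0.415]
 [-1.    -0.017 -0.018  0.017]
 [ 0.02  -0.128 -0.992  1.342]
 [ 0.     0.     0.     1.   ]] [[454.21179464   0.         253.32938185]
 [  0.         454.21179464 190.14750061]
 [  0.           0.           1.        ]] 0.05466334563506887
{'clock': 0.1, 'joint_pos': array([-1.15692431e+00,  2.64659917e-01,  1.60520862e+00, -1.26840855e-05,
        1.27372139e+00, -3.68839409e-02]), 'joint_velocities': array([ 0.00029276, -0.00106775, -0.00225893,  0.0022132 , -0.00027675,
        0.00073716]), 'tau': array([-1.33371236e-04, -5.03618395e+01, -3.58071721e+01,  7.30391080e-02,
        2.32614542e-02, -5.11286476e-05]), 'tool_pos': array([ 0.2938094 , -0.6069945 ,  0.23754014]), 'tcp_rot': array([-3.06022943e+00, -7.01634535e-01,  6.06199452e-04]), 'contact_force': array([0.48673966, 0.22714787, 0.2908865 ]), 'moment': array([ 0.02292437, -0.01185521, -0.04071743]), 'grasp_force': 0.0, 'gripper_width': 0.08818883720739674}
```

View pics/scene0.png

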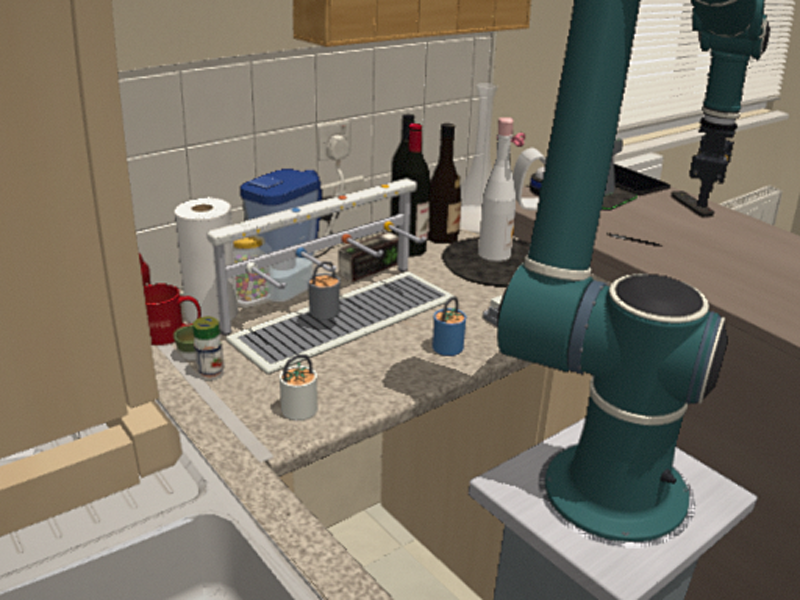

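View pics/top0.png

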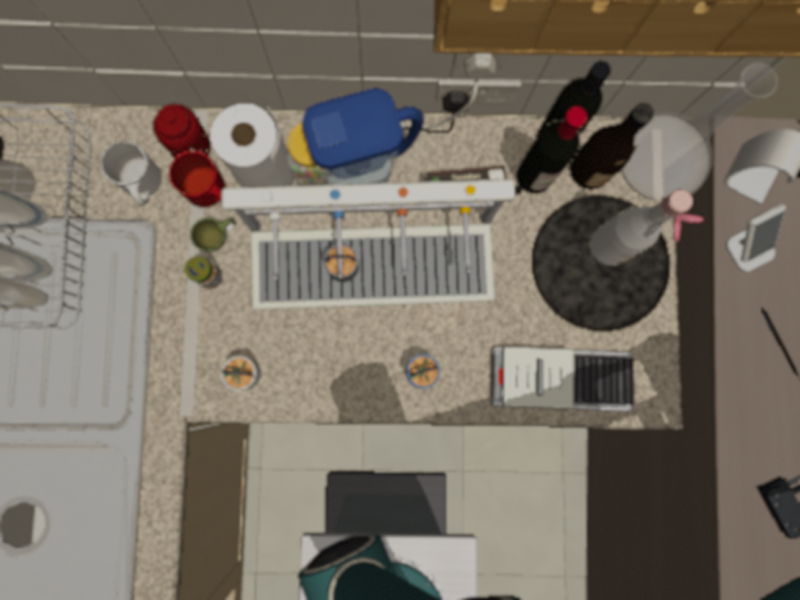

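The spent pot (grey) hangs on the blue hook (top view ~(340,262)). There are only two herb pots, white at ~(238,373) and blue at ~(422,371). The controller is at ~(562,378), cover towards the left. The cup and jar are at ~(208,235) and ~(202,270).

```bash
python3 - <<'E'
from h import *
import pickle
t=pickle.load(open("top0.pkl","rb")); s=pickle.load(open("scene0.pkl","rb"))
f=.64
print("tray"); 
for p in [(252,234),(490,226),(494,300),(257,308)]: print(at_z(t,p[0]*f,p[1]*f,.012).round(4), dep(t,p[0]*f,p[1]*f).round(4))
print("tray scene")
for p in [(229,338),(415,277),(453,294),(270,365)]: print(at_z(s,p[0]*f,p[1]*f,.012).round(4))
print("ctrl")
for p in [(492,346),(634,348),(633,409),(492,408)]: print(at_z(t,p[0]*f,p[1]*f,.014).round(4))
C=cloud(t);Cs=cloud(s)
for nm,(x,y),c in [("white",(238,373),C),("blue",(422,371),C),("spent",(340,262),C),("jar",(202,270),C),("white s",(298,385),Cs),("blue s",(449,325),Cs),("spent s",(324,295),Cs)]:
    x=int(x*f);y=int(y*f); r=30 if c is C else 35
    P=c[y-r:y+r,x-r:x+r].reshape(-1,3); P=P[(P[:,2]>.04)&(P[:,2]<.18)]
    print(nm,len(P))
    for lo,hi in [(.04,.06),(.06,.074),(.074,.09),(.09,.12),(.12,.18)]:
        q=P[(P[:,2]>lo)&(P[:,2]<hi)]
        if len(q)>3: print("  ",lo,len(q),np.median(q,0).round(4),q.min(0).round(3),q.max(0).round(3))
def crop(c,x0,y0,x1,y1,w,h): return cv2.resize(c["image"][y0:y1,x0:x1],(w,h),interpolation=cv2.INTER_CUBIC)
im=np.vstack([np.hstack([crop(t,130,210,180,260,260,300),crop(t,245,210,295,260,260,300),crop(t,194,142,244,192,260,300)]),crop(t,310,210,414,269,780,300)])
cv2.imwrite("pics/crop1.png",im)
E
```

```text
tray
[0.7036 0.2676 0.012 ] [0.7038 0.2678 0.011 ]
[ 0.7278 -0.1858  0.012 ] [ 7.308e-01 -1.877e-01 -4.000e-04]
[ 0.585  -0.1931  0.012 ] [ 0.5864 -0.1949  0.0006]
[0.5624 0.2528 0.012 ] [0.5626 0.2531 0.0103]
tray scene
[0.6926 0.2691 0.012 ]
[ 0.6944 -0.1787  0.012 ]
[ 0.587  -0.1943  0.012 ]
[0.568  0.2513 0.012 ]
ctrl
[ 0.4978 -0.1886  0.014 ]
[ 0.4986 -0.4541  0.014 ]
[ 0.386  -0.4485  0.014 ]
[ 0.3832 -0.1881  0.014 ]
white 419
   0.04 36 [0.4398 0.2457 0.0549] [0.412 0.241 0.04 ] [0.467 0.296 0.06 ]
   0.06 310 [0.4365 0.2706 0.0659] [0.412 0.241 0.06 ] [0.47  0.301 0.074]
   0.074 33 [0.439  0.2714 0.0765] [0.414 0.244 0.074] [0.458 0.299 0.09 ]
   0.09 40 [0.4408 0.2696 0.1036] [0.436 0.248 0.092] [0.444 0.294 0.111]
blue 365
   0.04 10 [ 0.4422 -0.0372  0.0569] [ 0.424 -0.078  0.041] [ 0.464 -0.027  0.06 ]
   0.06 291 [ 0.4467 -0.0571  0.066 ] [ 0.419 -0.086  0.06 ] [ 0.477 -0.027  0.074]
   0.074 27 [ 0.4514 -0.0595  0.0768] [ 0.43  -0.081  0.074] [ 0.468 -0.032  0.088]
   0.09 37 [ 0.448  -0.0553  0.1041] [ 0.44  -0.078  0.091] [ 0.454 -0.034  0.11 ]
spent 511
   0.04 21 
[... 1023 characters left out ...]
0496] [ 0.414 -0.228  0.04 ] [ 0.489 -0.024  0.06 ]
   0.06 191 [ 0.4387 -0.0514  0.067 ] [ 0.413 -0.086  0.06 ] [ 0.476 -0.024  0.074]
   0.074 45 [ 0.4453 -0.0566  0.0779] [ 0.429 -0.08   0.074] [ 0.461 -0.03   0.089]
   0.09 34 [ 0.4434 -0.0464  0.1015] [ 0.437 -0.074  0.09 ] [ 0.453 -0.032  0.109]
spent s 1841
   0.04 350 [0.7759 0.0621 0.05  ] [ 0.605 -0.14   0.04 ] [0.816 0.125 0.06 ]
   0.06 361 [0.7825 0.0381 0.0663] [ 0.604 -0.156  0.06 ] [0.829 0.126 0.074]
   0.074 202 [0.7708 0.1027 0.0816] [0.604 0.014 0.074] [0.804 0.126 0.09 ]
   0.09 278 [0.6338 0.096  0.1034] [0.604 0.028 0.09 ] [0.796 0.125 0.12 ]
   0.12 650 [0.7174 0.0969 0.1383] [ 0.593 -0.023  0.12 ] [0.792 0.207 0.15 ]
```

View pics/crop1.png

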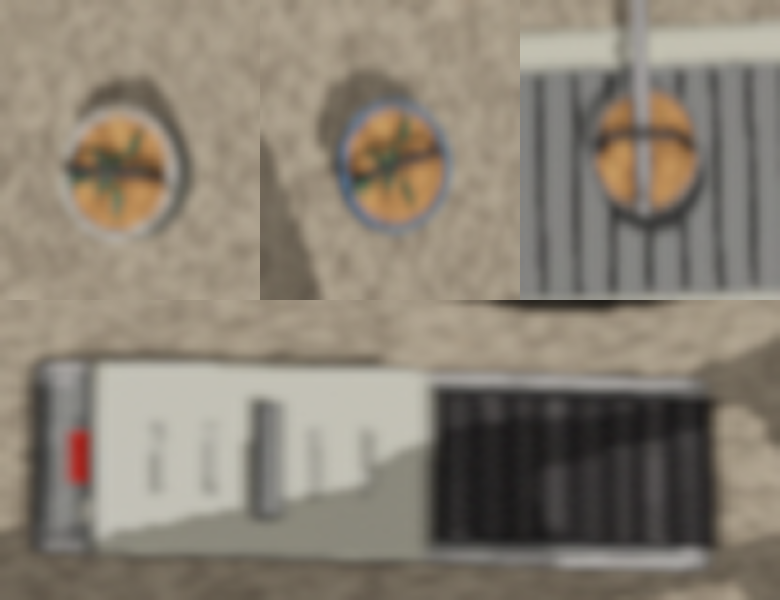

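The crops give the bail directions: white pot's nearly along y, blue's turned by about 0.25 rad, spent's along the rail's y. The controller is shut with its rib at crop (266,460). Next I take closer wrist views.

```bash
python3 - <<'E'
from h import *
import pickle
print(inverse_kinematics([.5,.09,.40],down(.052)), inverse_kinematics([.44,-.3,.2],down(np.pi/2)), inverse_kinematics([.44,-.3,.2],down(-np.pi/2)))
manip.move_pose([.50,.09,.36],down(.052))
c=cap("wrist"); pickle.dump(c,open("w1.pkl","wb")); print(c["M"].round(3),c["T_tool_cam"].round(3))
cv2.imwrite("pics/w1.png",cv2.resize(c["image"],(800,600),interpolation=cv2.INTER_CUBIC))
print(manip.state()["clock"])
E
```

```text
[ 1.29060964e-01 -1.14344805e-01  1.71832151e+00 -8.88178420e-16
  1.53761595e+00  1.64785729e+00] [-0.6451929   0.02283267  1.9510646   0.          1.16769539 -0.6451929 ] [-6.45192903e-01  2.28326682e-02  1.95106460e+00 -4.44089210e-16
  1.16769539e+00  2.49639975e+00]
[[ 0.051 -0.954 -0.295  0.576]
 [-0.999 -0.049 -0.016  0.093]
 [ 0.001  0.295 -0.955  0.504]
 [ 0.     0.     0.     1.   ]] [[ 0.    -0.955 -0.295  0.076]
 [ 1.    -0.     0.     0.   ]
 [-0.    -0.295  0.955 -0.145]
 [ 0.     0.     0.     1.   ]]
2.7583
```

View pics/w1.png

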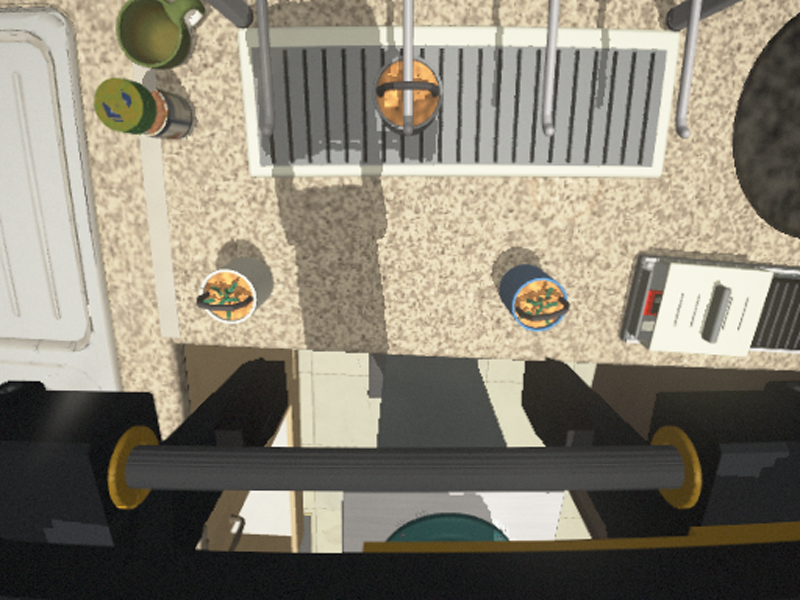

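This clear view shows the rod tips at (266,131), (408,129), (548,130) and (683,131), the white bail from (203,302) to (252,298), the blue bail from (519,313) to (563,306) and the spent bail at (408,87). The tray corners are (248,173), (660,173), (680,33) and (242,30).

```bash
python3 - <<'E'
from h import *
import pickle
t=pickle.load(open("top0.pkl","rb")); w=pickle.load(open("w1.pkl","rb")); f=.64
print("tray",[at_z(w,u*f,v*f,.012).round(4)[:2].tolist() for u,v in[(248,175),(661,175),(681,31),(241,27)]])
C=cloud(w); Ct=cloud(t)
for nm,CC in(("w",C),("t",Ct)):
  P=CC.reshape(-1,3); P=P[~np.isnan(P[:,0])]
  # rods in rail frame guess
  c0=np.array([.6447,.0353]); a=.052; Rz=np.array([[np.cos(a),np.sin(a)],[-np.sin(a),np.cos(a)]])
  Q=np.c_[(P[:,:2]-c0)@Rz.T,P[:,2]]
  for y in(.165,.055,-.055,-.165):
    m=(abs(Q[:,1]-y)<.018)&(Q[:,2]>.128)&(Q[:,2]<.156)&(Q[:,0]<.06)&(Q[:,0]>-.08); q=Q[m]
    if len(q)>5:
      q1=q[q[:,0]>q[:,0].min()+.02]
      print(nm,y,len(q),"xmin",q[:,0].min().round(4),"ymed",np.median(q1[:,1]).round(4),"slope",np.polyfit(q1[:,0],q1[:,1],1).round(4),"z",np.median(q1[:,2]).round(4), "tipz",q[q[:,0]<q[:,0].min()+.01][:,2].max().round(4))
  m=(Q[:,2]>.195)&(Q[:,2]<.225)&(abs(Q[:,1])<.26)&(Q[:,0]>.03)&(Q[:,0]<.13); q=Q[m]
  if len(q)>50: print("lamp x",np.percentile(q[:,0],[2,98]).round(4),"y",np.percentile(q[:,1],[.5,99.5]).round(4),"slope",np.polyfit(q[:,1],q[:,0],1).round(4),np.median(q[:,2]).round(4))
  for n,c in(("white",(.439,.271)),("blue",(.447,-.056)),("spent",tuple(c0+Rz.T@[ -.005,.055]))):
    zo=.0365 if n=="spent" else 0
    d=np.hypot(*(P[:,:2]-c).T); q=P[(d<.034)&(P[:,2]>.09+zo)&(P[:,2]<.116+zo)]
    if n=="spent": qq=(q[:,:2]-c)@Rz.T; q=q[abs(qq[:,1])>.007]
    m0=q[:,:2].mean(0); u,s,v=np.linalg.svd(q[:,:2]-m0); d=v[0]*np.sign(v[0][1]); pr=(q[:,:2]-m0)@d
    b=P[(np.hypot(*(P[:,:2]-c).T)<.036)&(P[:,2]>.055+zo)&(P[:,2]<.075+zo)]
    print(nm,n,len(q),"bail mid",(m0+d*(pr.max()+pr.min())/2).round(4),"len",np.ptp(pr).round(4),"yaw",np.arctan2(-d[0],d[1]).round(3),"zmax",q[:,2].max().round(4),"rim box mid",((b.max(0)+b.min(0))/2).round(4)[:2],np.ptp(b,0).round(3))
for nm,zz,pw,pt in [("white bail",.107,(227,305),(239,372)),]:
  pass
def tri(p,q):
  o1,d1,_=ray(w,*np.array(p)*f);o2,d2,_=ray(t,*np.array(q)*f)
  A=np.c_[d1,-d2]; k=np.linalg.lstsq(A,o2-o1,rcond=None)[0]; a=o1+k[0]*d1;b=o2+k[1]*d2; return ((a+b)/2).round(4),np.linalg.norm(a-b).round(4)
print("rod tips tri")
img=t["image"]
E
```

```text
tray [[0.5607, 0.2628], [0.5856, -0.1919], [0.7302, -0.185], [0.7068, 0.2647]]
w 0.165 589 xmin -0.0399 ymed 0.1671 slope [0.0039 0.1673] z 0.1377 tipz 0.1488
w 0.055 709 xmin -0.0407 ymed 0.058 slope [0.0274 0.0569] z 0.1383 tipz 0.1484
w -0.055 592 xmin -0.04 ymed -0.0505 slope [-0.0004 -0.0508] z 0.1378 tipz 0.1481
w -0.165 631 xmin -0.0403 ymed -0.1598 slope [ 0.0015 -0.1602] z 0.1376 tipz 0.1474
w white 123 bail mid [0.4391 0.2707] len 0.0461 yaw -0.078 zmax 0.1095 rim box mid [0.4389 0.2697] [0.06  0.058 0.02 ]
w blue 125 bail mid [ 0.4467 -0.0556] len 0.0446 yaw 0.32 zmax 0.109 rim box mid [ 0.4468 -0.0551] [0.059 0.057 0.02 ]
w spent 145 bail mid [0.6368 0.0934] len 0.0484 yaw 0.056 zmax 0.144 rim box mid [0.6369 0.0933] [0.058 0.06  0.018]
t 0.165 109 xmin -0.0389 ymed 0.1677 slope [-0.0214  0.1681] z 0.1385 tipz 0.1534
t 0.055 128 xmin -0.0385 ymed 0.0575 slope [0.0209 0.0565] z 0.1386 tipz 0.1482
t -0.055 107 xmin -0.0393 ymed -0.0516 slope [ 0.0032 -0.0518] z 0.138 tipz 0.1524
t -0.165 104 xmin -0.0379 ymed -0.1617 slope [-0.0021 -0.1616] z 0.1373 tipz 0.1488
lamp x [0.0668 0.1019] y [-0.2399  0.2382] slope [0.0007 0.0832] 0.2174
t white 40 bail mid [0.4402 0.2714] len 0.0464 yaw -0.051 zmax 0.1112 rim box mid [0.4406 0.2709] [0.058 0.06  0.02 ]
t blue 37 bail mid [ 0.4475 -0.0559] len 0.0458 yaw 0.292 zmax 0.1097 rim box mid [ 0.4478 -0.0562] [0.058 0.059 0.019]
t spent 26 bail mid [0.6381 0.094 ] len 0.0436 yaw 0.037 zmax 0.1447 rim box mid [0.638  0.0929] [0.057 0.056 0.019]
rod tips tri
```

```bash
cat >> h.py <<'E'
A=.052; C0=np.array([.6447,.0353]); RZ=np.array([[np.cos(A),-np.sin(A)],[np.sin(A),np.cos(A)]])
HY=dict(white=.1675,blue=.0577,terracotta=-.0515,yellow=-.161)
def rail(x,y): return C0+RZ@np.array([x+.001,y])
def L(xy,z,rate=.15,rot=None): manip.move_linear([xy[0],xy[1],z],rate=rate,rot=rot)
def st(tag=""):
    s=manip.state(); print(tag,"t%.1f"%s["clock"],"pos",s["tool_pos"].round(4),"w %.4f"%s["gripper_width"],"gf %.1f"%s["grasp_force"],"F",np.round(s["contact_force"],1)); return s
def lower(xy,z0,z1,thr=4,rate=.04):
    f0=manip.state()["contact_force"][2]; z=z0
    while z>z1+1e-6:
        z=max(z-.003,z1); L(xy,z,rate)
        if manip.state()["contact_force"][2]-f0>thr: break
    return z
E
python3 - <<'E'
from h import *
yw=A+np.pi
for xy,z,y in [((.637,.0935),.0845,yw),((.45,.11),.046,yw),(rail(.0,HY["white"]),.09,yw),((.439,.271),.046,-.065+np.pi),((.447,-.056),.046,.306+np.pi)]:
    q=inverse_kinematics([xy[0],xy[1],z],down(y)); print(None if q is None else np.round(q,2))
xy=np.array([.637,.0935])
manip.move_pose([*xy,.26],down(yw)); st()
L(xy,.0855,.12); st("down")
manip.set_gripper(.05,40); st("grip")
L(xy,.0995,.05); st("lift")
out=xy+RZ@[-.085,0]; L(out,.0995,.12); st("out")
cv2.imwrite("pics/w2.png",cap("wrist")["image"])
E
```

```text
[ 0.11  0.34  1.81  0.    0.99 -1.52]
[ 0.19  0.08  2.22  0.    0.85 -1.44]
[ 0.27  0.37  1.75  0.    1.02 -1.35]
[ 0.5   0.17  2.11 -0.    0.86 -1.  ]
[-0.18  0.05  2.24  0.    0.85 -2.06]
 t5.4 pos [0.637  0.0935 0.2602] w 0.0883 gf 0.0 F [-0.1  0.4 -0.4]
down t7.0 pos [0.6378 0.0936 0.0866] w 0.0881 gf 0.0 F [-0.5 -0.6 -0.3]
grip t7.6 pos [0.6371 0.0935 0.0857] w 0.0593 gf 40.0 F [0.3 0.6 0.4]
lift t8.0 pos [0.6373 0.0935 0.1   ] w 0.0593 gf 40.0 F [ 0.8  0.8 -2.9]
out t8.9 pos [0.553  0.0892 0.0999] w 0.0594 gf 40.0 F [ 0.4 -0.8 -2.2]
```

View pics/w2.png

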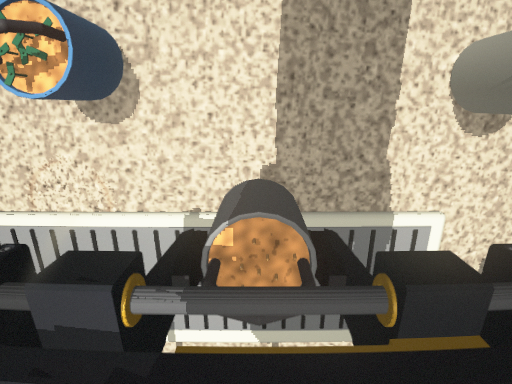

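The spent pot is held between the fingers (~(260,230)) and clear of the hook. Now I place it and check the white pot.

```bash
cat >> h.py <<'E'
def findpot(c,g,rad=.06):
    P=cloud(c).reshape(-1,3); P=P[~np.isnan(P[:,0])]
    for _ in range(4):
        d=np.hypot(*(P[:,:2]-g).T); r=.034 if _ else rad
        q=P[(d<r)&(P[:,2]>.09)&(P[:,2]<.116)]
        if len(q)<8: return None
        m0=q[:,:2].mean(0); v=np.linalg.svd(q[:,:2]-m0)[2]; dd=v[0]*np.sign(v[0][1]); pr=(q[:,:2]-m0)@dd
        g=m0+dd*(pr.max()+pr.min())/2
    b=P[(np.hypot(*(P[:,:2]-g).T)<.038)&(P[:,2]>.055)&(P[:,2]<.075)]
    print("pot bail",g.round(4),"n",len(q),"len",np.ptp(pr).round(4),"yaw",np.arctan2(-dd[0],dd[1]).round(3),"zmax",q[:,2].max().round(4),"rim",((b.max(0)+b.min(0))/2).round(4)[:2],np.ptp(b,0).round(3))
    return g,np.arctan2(-dd[0],dd[1])
E
python3 - <<'E'
from h import *
xy=[.45,.11]
L(xy,.12,.15); 
z=lower(xy,.060,.0495); st("placed")
manip.set_gripper(.088); L(xy,.22,.2); st("up")
g=np.array([.4392,.271])
manip.move_pose([g[0],g[1],.25],down(np.pi-.065))
c=cap("wrist"); print(findpot(c,g)); t=cap("top"); print("blue",findpot(t,np.array([.447,-.056]))); print("spent",findpot(t,np.array([.45,.11])))
cv2.imwrite("pics/w3.png",np.hstack([cv2.resize(c["image"],(400,300)),cv2.resize(t["image"],(400,300))])); st()
E
```

```text
placed t12.3 pos [0.4499 0.11   0.0494] w 0.0588 gf 40.0 F [ 0.2 -0.4 -2.1]
up t13.8 pos [0.4491 0.1098 0.2187] w 0.0874 gf 0.0 F [-0.   0.1 -0. ]
pot bail [0.4376 0.2714] n 237 len 0.0457 yaw -0.057 zmax 0.1085 rim [0.438  0.2714] [0.059 0.059 0.02 ]
(array([0.43758874, 0.27137965]), np.float64(-0.05678179343957707))
pot bail [ 0.4477 -0.0558] n 37 len 0.046 yaw 0.297 zmax 0.1102 rim [ 0.4478 -0.0562] [0.058 0.059 0.018]
blue (array([ 0.44765613, -0.05578954]), np.float64(0.29656948641667696))
pot bail [0.4523 0.1081] n 35 len 0.0439 yaw 0.032 zmax 0.111 rim [0.4525 0.1085] [0.056 0.058 0.015]
spent (array([0.45225132, 0.10808166]), np.float64(0.03195142288852445))
 t14.7 pos [0.4389 0.2694 0.2488] w 0.0878 gf 0.0 F [-0.2 -0.6  1. ]
```

View pics/w3.png

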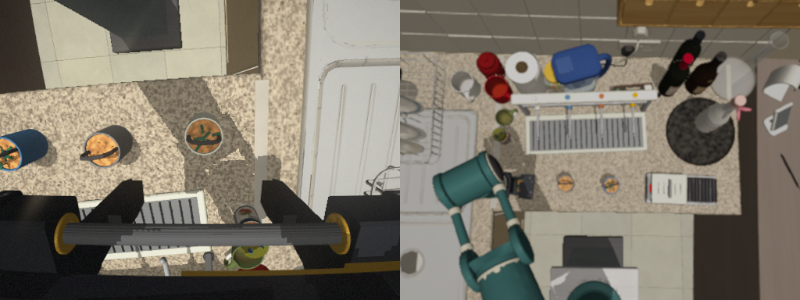

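The spent pot stands at the top-view centre-left and everything is in place. Next I pick and hang the white pot.

```bash
cat >> h.py <<'E'
def heldrim(c,tcp):
    P=cloud(c).reshape(-1,3); P=P[~np.isnan(P[:,0])]; d=np.hypot(*(P[:,:2]-tcp[:2]).T)
    q=P[(d<.024)&(P[:,2]>tcp[2]-.03)&(P[:,2]<tcp[2]+.035)]
    return np.percentile(q[:,2],[10,50,90]).round(4)-tcp[2] if len(q)>5 else None
def pick(g,yaw):
    g=np.array(g); L(g,.25,.1,rot=down(np.pi+yaw)); L(g,.049,.12); manip.set_gripper(.05,40); st("grip"); L(g,.15,.12); s=st("lift")
    print("rim rel tcp",heldrim(cap("wrist"),s["tool_pos"]))
def hang(col,x=.005):
    y=HY[col]; a=rail(-.095,y); L(a,.15,.2,rot=down(np.pi+A)); L(a,.102,.1); s=st("front"); c=cap("wrist"); print("rim rel tcp",heldrim(c,s["tool_pos"]))
    return c
E
python3 - <<'E'
from h import *
pick([.4380,.2712],-.06)
c=hang("white"); cv2.imwrite("pics/w4.png",c["image"])
E
```

```text
grip t17.3 pos [0.4382 0.2715 0.0492] w 0.0594 gf 40.0 F [-0.6  0.7  0.7]
lift t18.3 pos [0.4372 0.2707 0.1489] w 0.0593 gf 40.0 F [-0.   0.4 -2.9]
rim rel tcp [0.01515068 0.01605068 0.02685068]
front t19.7 pos [0.542 0.198 0.102] w 0.0595 gf 40.0 F [ 0.7 -0.2 -2.7]
rim rel tcp [0.01520256 0.01600256 0.02680256]
```

View pics/w4.png

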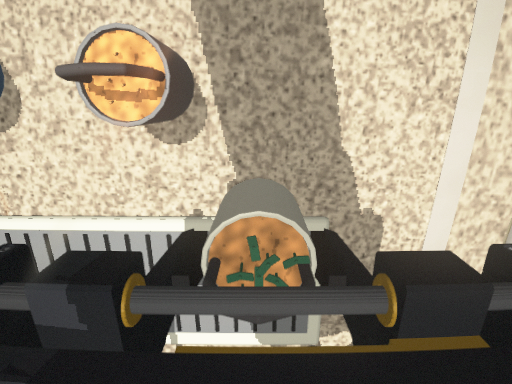

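The white pot is held with no slip. Insert and hang.

```bash
cat >> h.py <<'E'
def insert(col,x=.005):
    b=rail(x,HY[col]); L(b,.102,.08); st("in"); z=lower(b,.096,.0845,thr=2.5); st("low"); 
    manip.set_gripper(.088); st("open"); L(b,.26,.12); st("up")
E
python3 - <<'E'
from h import *
insert("white")
g=np.array([.4475,-.056]); manip.move_pose([*g,.25],down(np.pi+.3))
c=cap("wrist"); print(findpot(c,g)); t=cap("top"); print(findpot(t,g)); cv2.imwrite("pics/w5.png",cv2.resize(t["image"][100:300,100:420],(800,500)))
E
```

```text
in t21.2 pos [0.6414 0.2029 0.1019] w 0.0595 gf 40.0 F [-0.7 -0.5 -3.4]
low t22.3 pos [0.6428 0.203  0.0859] w 0.0591 gf 40.0 F [-0.7 -0.   4.6]
open t22.9 pos [0.6419 0.2029 0.0843] w 0.0879 gf 0.0 F [ 0.3  0.3 -0.5]
up t24.5 pos [0.6414 0.2027 0.2587] w 0.0879 gf 0.0 F [ 0.3  0.3 -0.4]
pot bail [ 0.4455 -0.0565] n 234 len 0.0471 yaw 0.298 zmax 0.1089 rim [ 0.446  -0.0566] [0.059 0.059 0.02 ]
(array([ 0.44549981, -0.05647976]), np.float64(0.2979134480784035))
None
```

View pics/w5.png

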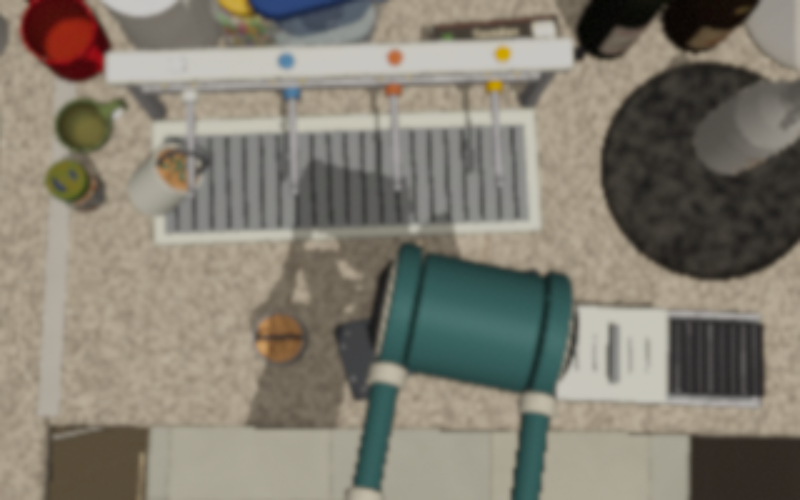

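The white pot hangs but is swung left: the body is at (155,185) and the bail at (190,160). It may still be swinging, so I look again.

```bash
python3 - <<'E'
from h import *
ims=[]
for i in range(4):
    manip.dwell(.5); t=cap("top"); ims.append(cv2.resize(t["image"][120:210,130:250],(400,300),interpolation=cv2.INTER_CUBIC))
    P=cloud(t).reshape(-1,3); d=np.hypot(*(P[:,:2]-rail(.005,HY["white"])).T); q=P[(d<.07)&(P[:,2]>.06)&(P[:,2]<.115)]; print(len(q),q.mean(0).round(4),q.min(0).round(3),q.max(0).round(3))
s=cap("scene"); ims[2]=cv2.resize(s["image"][100:250,100:300],(400,300),interpolation=cv2.INTER_CUBIC)
cv2.imwrite("pics/w6.png",np.vstack([np.hstack(ims[:2]),np.hstack(ims[2:])]))
E
```

```text
305 [0.6112 0.2249 0.1009] [0.579 0.188 0.06 ] [0.657 0.266 0.115]
381 [0.6089 0.2158 0.0984] [0.574 0.183 0.063] [0.654 0.258 0.115]
344 [0.6294 0.2079 0.0985] [0.598 0.18  0.06 ] [0.667 0.24  0.115]
320 [0.639  0.2028 0.1004] [0.612 0.176 0.061] [0.673 0.233 0.115]
```

View pics/w6.png

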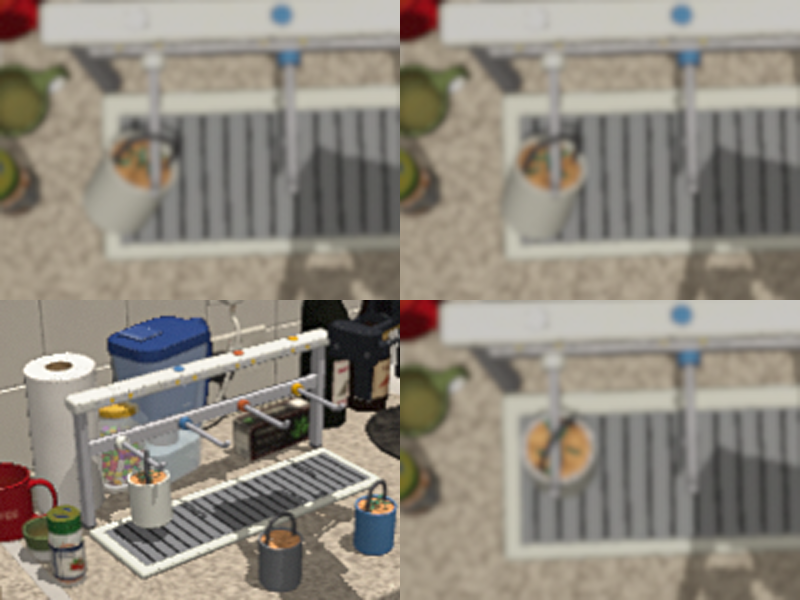

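The white pot has settled on its hook at (.639,.203), upright with its bail twisted a bit. Now the blue pot.

```bash
python3 - <<'E'
from h import *
g,y=findpot(cap("wrist"),np.array([.446,-.0566]))
pick(g+[.0005,0],y)
c=hang("blue")
b=rail(.005,HY["blue"]); L(b,.102,.08); st("in"); lower(b,.096,.0845,thr=2.5,rate=.03); st("low")
manip.dwell(.3); manip.set_gripper(.07); manip.dwell(.3); cv2.imwrite("pics/w7.png",cap("wrist")["image"]); manip.set_gripper(.088); L(b,.13,.05); L(b,.26,.12); st("up")
t=cap("top"); P=cloud(t).reshape(-1,3)
for n in("white","blue"):
    d=np.hypot(*(P[:,:2]-rail(.0,HY[n])).T); q=P[(d<.07)&(P[:,2]>.06)&(P[:,2]<.115)]; print(n,len(q),q.mean(0).round(4),q.min(0).round(3),q.max(0).round(3))
E
```

```text
pot bail [ 0.4455 -0.0565] n 233 len 0.047 yaw 0.298 zmax 0.1092 rim [ 0.446  -0.0567] [0.06  0.059 0.02 ]
grip t30.8 pos [ 0.4461 -0.0564  0.0492] w 0.0593 gf 40.0 F [-1.5  2.1  2.3]
lift t31.8 pos [ 0.4452 -0.0564  0.149 ] w 0.0589 gf 40.0 F [ 0.4 -0.  -3.5]
rim rel tcp [0.01517595 0.01607595 0.02677595]
front t33.5 pos [0.5478 0.0878 0.102 ] w 0.0588 gf 40.0 F [ 0.1 -0.8 -3.1]
rim rel tcp [0.01520121 0.01610121 0.02670121]
in t34.9 pos [0.6471 0.0932 0.1019] w 0.0592 gf 40.0 F [-0.  -0.1 -3.7]
low t36.1 pos [0.6485 0.0933 0.0859] w 0.0593 gf 40.0 F [-1.8 -1.2  3. ]
up t39.9 pos [0.647  0.0932 0.2587] w 0.0883 gf 0.0 F [ 0.3 -0.5  0.5]
white 144 [0.6339 0.1864 0.0979] [0.612 0.174 0.063] [0.655 0.232 0.115]
blue 265 [0.6422 0.0927 0.1001] [0.62  0.065 0.06 ] [0.671 0.123 0.115]
```

```bash
python3 - <<'E'
from h import *
import pickle
L([.5,.0],.30,.25); manip.move_pose([.44,-.31,.28],down(0)); st()
c=cap("wrist"); t=cap("top"); pickle.dump((c,t),open("ct.pkl","wb"))
cv2.imwrite("pics/w8.png",cv2.resize(c["image"],(800,600),interpolation=cv2.INTER_CUBIC))
for n,cc in(("w",c),("t",t)):
    P=cloud(cc).reshape(-1,3); 
    def box(nm,x0,x1,y0,y1,z0,z1):
        q=P[(P[:,0]>x0)&(P[:,0]<x1)&(P[:,1]>y0)&(P[:,1]<y1)&(P[:,2]>z0)&(P[:,2]<z1)]
        if len(q)<8: print(n,nm,len(q));return
        r=cv2.minAreaRect((q[:,:2]*1000).astype(np.float32)); print(n,nm,len(q),np.round(r,2) if 0 else r,"z",np.median(q[:,2]).round(4))
    box("rib",.37,.51,-.36,-.16,.050,.062); box("cover",.37,.51,-.46,-.16,.0375,.045); box("all",.36,.52,-.48,-.15,.010,.065)
for n in("white","blue"):
    P=cloud(t).reshape(-1,3); d=np.hypot(*(P[:,:2]-rail(.0,HY[n])).T); q=P[(d<.07)&(P[:,2]>.06)&(P[:,2]<.115)]; print(n,len(q),q.mean(0).round(4),q.min(0).round(3),q.max(0).round(3))
E
```

```text
t43.0 pos [ 0.4403 -0.3097  0.2798] w 0.0879 gf 0.0 F [-0.8 -0.3 -0.3]
w rib 377 ((439.09661865234375, -269.596923828125), (9.953668594360352, 65.86634063720703), 88.02294158935547) z 0.0551
w cover 4717 ((439.2441711425781, -269.24530029296875), (126.11489868164062, 105.91264343261719), 88.55347442626953) z 0.0383
w all 13053 ((438.6260986328125, -318.4562072753906), (260.40777587890625, 109.63269805908203), 88.35368347167969) z 0.0364
t rib 91 ((440.48193359375, -267.9607849121094), (11.163858413696289, 64.56291198730469), 88.53852081298828) z 0.0553
t cover 713 ((441.06402587890625, -286.63323974609375), (104.85688781738281, 191.81076049804688), 0.9315125346183777) z 0.0395
t all 1832 ((440.25494384765625, -296.83447265625), (221.07716369628906, 108.92991638183594), 88.79258728027344) z 0.037
white 325 [0.6376 0.1998 0.1   ] [0.609 0.174 0.061] [0.673 0.232 0.115]
blue 293 [0.6452 0.0932 0.1002] [0.62  0.065 0.061] [0.677 0.123 0.115]
```

View pics/w8.png

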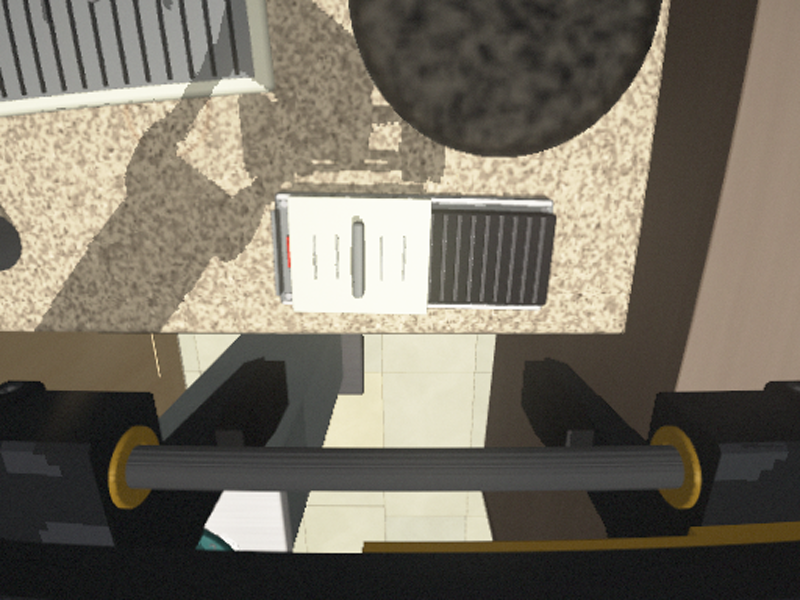

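The controller is at (.4386,-.3185), yaw ≈ -.027. The rib is at (358,257) in the view, local y ≈ +.049, so the cover is about 13 mm open. Next I pinch the rib and slide the cover open.

```bash
cat >> h.py <<'E'
CA=-.027; CC=np.array([.4388,-.3185])
def ctl(x,y): return CC+np.array([[np.cos(CA),-np.sin(CA)],[np.sin(CA),np.cos(CA)]])@np.array([x,y])
def slide(y0,y1,ymax=None,thr=6):
    """move the held rib along local y in steps to y1, stop on force"""
    f0=manip.state()["contact_force"][1]; y=y0; sg=np.sign(y1-y0)
    while abs(y1-y)>1e-6:
        y=y+sg*min(.004 if abs(y1-y)<.02 else .03,abs(y1-y)); L(ctl(0,y),manip_z,.08); F=manip.state()["contact_force"]-[0,f0,0]
        if abs(F[1])>thr: break
    print("y",round(y,4),"F",F.round(1)); return y
manip_z=.0435
E
python3 - <<'E'
from h import *
r=ctl(0,.049); print(r)
L(r,.15,.2,rot=down(CA)); L(r,.0435,.1); st("at rib")
manip.set_gripper(.0,15); st("pinched")
slide(.049,-.0585); st("slid")
manip.set_gripper(.04); L(ctl(0,-.0585),.15,.2)
L(ctl(-.0,.06),.28,.25); manip.set_gripper(0.,10); c=cap("wrist"); st()
import pickle; pickle.dump(c,open("lv.pkl","wb"))
C=cloud(c).reshape(-1,3)
for nm,y in dict(white=.105,blue=.085,terracotta=.065,yellow=.045,master=.025).items():
    d=(C[:,:2]-CC)@np.array([[np.cos(CA),-np.sin(CA)],[np.sin(CA),np.cos(CA)]]); m=(abs(d[:,1]-y)<.006)&(C[:,2]>.024)&(C[:,2]<.04)&(abs(d[:,0])<.03); q=np.c_[d[m],C[m,2]]
    print(nm,m.sum(),q.mean(0).round(4) if m.sum() else "",q[:,2].max().round(4) if m.sum() else "")
u=[130,90,330,240]; cv2.imwrite("pics/w9.png",cv2.resize(c["image"][u[1]:u[3],u[0]:u[2]],(800,600),interpolation=cv2.INTER_CUBIC))
E
```

```text
[ 0.44012284 -0.26951786]
at rib t45.2 pos [ 0.4408 -0.27    0.0442] w 0.0879 gf 0.0 F [-0.1 -0.   0.3]
pinched t46.3 pos [ 0.4401 -0.2695  0.0435] w 0.0100 gf 15.0 F [ 0.6  0.4 -0.6]
y -0.0585 F [ 5.9  0.8 -3.4]
slid t49.1 pos [ 0.4375 -0.3766  0.0435] w 0.0096 gf 15.0 F [ 5.9  1.2 -3.4]
 t52.0 pos [ 0.4404 -0.2585  0.2801] w 0.0004 gf 0.0 F [-1.1 -0.7 -0. ]
white 19 [0.0069 0.1051 0.03  ] 0.0323
blue 20 [0.0068 0.0851 0.0301] 0.0328
terracotta 20 [0.0067 0.0651 0.03  ] 0.0319
yellow 20 [0.0067 0.0452 0.0297] 0.0325
master 30 [-0.0081  0.0256  0.0289] 0.0319
```

View pics/w9.png

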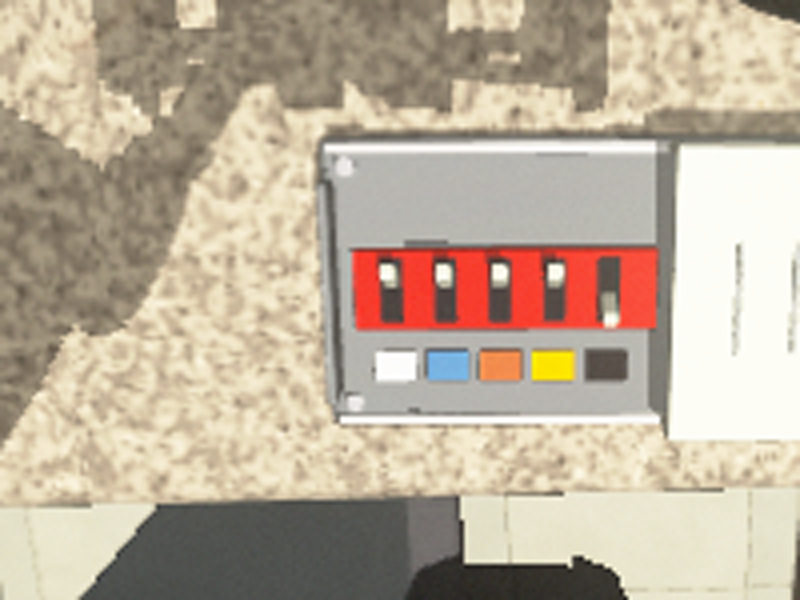

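Levers: white, blue, terracotta and yellow are all on (tips at the top, y≈272), and master is off (608,315). So I need master on, and terracotta and yellow off.

```bash
python3 - <<'E'
from h import *
import pickle
c=pickle.load(open("lv.pkl","rb")); C=cloud(c); im=c["image"].astype(int); red=(im[...,2]>150)&(im[...,1]<60)&(im[...,0]<60)
zb=np.nanmedian(C[red][:,2]); print("bank z",zb,red.sum()); z=max(.0265,zb+.004); print(z)
rot=down(np.pi/2+CA)
def flip(y,s):  # s=+1 push away
    a=ctl(-s*.039,y); L(a,.10,.2,rot=rot); L(a,z,.1); L(ctl(-s*.012,y),z,.04); st(f"flip {y}"); L(a,z,.15); L(a,.10,.2)
flip(.025,1); flip(.045,-1); flip(.065,-1)
L(ctl(0,.06),.28,.25,rot=down(CA)); c=cap("wrist"); st()
C=cloud(c).reshape(-1,3)
for nm,y in dict(white=.105,blue=.085,terracotta=.065,yellow=.045,master=.025).items():
    d=(C[:,:2]-CC)@np.array([[np.cos(CA),-np.sin(CA)],[np.sin(CA),np.cos(CA)]]); m=(abs(d[:,1]-y)<.006)&(C[:,2]>.024)&(C[:,2]<.04)&(abs(d[:,0])<.03); q=np.c_[d[m],C[m,2]]
    print(nm,m.sum(),q.mean(0).round(4) if m.sum() else "")
u=[130,90,330,240]; cv2.imwrite("pics/w10.png",cv2.resize(c["image"][u[1]:u[3],u[0]:u[2]],(800,600),interpolation=cv2.INTER_CUBIC))
E
```

```text
bank z 0.018285747216498338 203
0.0265
flip 0.025 t55.5 pos [ 0.4273 -0.293   0.0263] w 0.0004 gf 0.0 F [ 0.3 -0.6 -0.1]
flip 0.045 t58.6 pos [ 0.4519 -0.2738  0.0264] w 0.0006 gf 0.0 F [0.3 0.4 0.8]
flip 0.065 t61.4 pos [ 0.4524 -0.2538  0.0264] w 0.0005 gf 0.0 F [ 1.  -0.3 -0.6]
 t64.0 pos [ 0.4401 -0.2583  0.2791] w 0.0003 gf 0.0 F [-0.1  0.1 -0.8]
white 22 [0.0067 0.1051 0.0296]
blue 21 [0.0066 0.0854 0.0295]
terracotta 25 [-0.0083  0.0656  0.0292]
yellow 23 [-0.0079  0.0455  0.0294]
master 19 [0.0073 0.0258 0.0304]
```

View pics/w10.png

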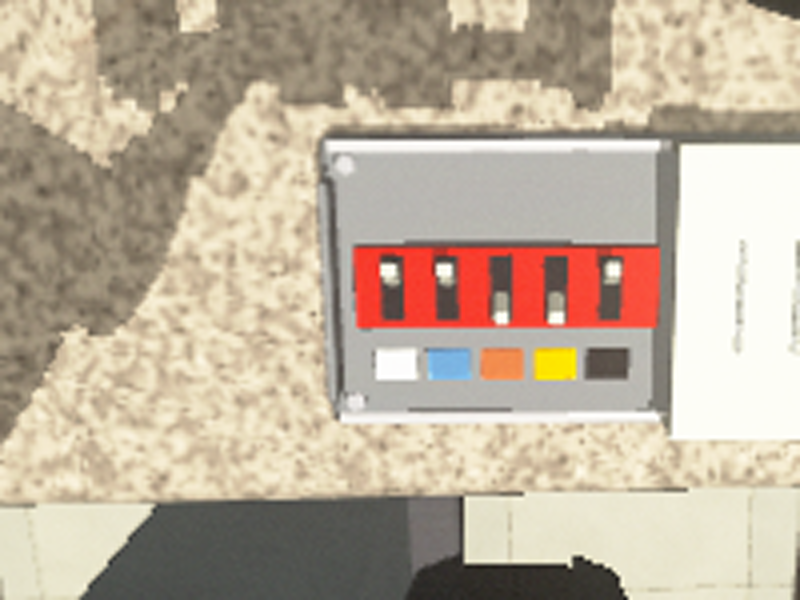

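The levers are now right: white, blue and master on, terracotta and yellow off. Now I close the cover.

```bash
python3 - <<'E'
from h import *
r=ctl(0,-.0585); L(r,.15,.2); manip.set_gripper(.07,15); L(r,.0435,.1); manip.set_gripper(0.,25); st("pinched")
f0=manip.state()["contact_force"]
slide(-.0585,.05,thr=9)
y=.05
while y<.069:
    y+=.002; L(ctl(0,y),.0435,.04); manip.dwell(.05); F=manip.state()["contact_force"]-f0
    if abs(F[1])>12: break
print(y,F.round(1)); st(); 
manip.set_gripper(.05); L(ctl(0,y),.15,.2); L(ctl(0,.03),.28,.25); c=cap("wrist")
P=cloud(c).reshape(-1,3)
for nm,a,b in(("rib",.050,.062),("cover",.0365,.045),("all",.01,.065)):
    q=P[(P[:,0]>.36)&(P[:,0]<.52)&(P[:,1]>-.48)&(P[:,1]<-.15)&(P[:,2]>a)&(P[:,2]<b)]; print(nm,len(q),cv2.minAreaRect((q[:,:2]*1000).astype(np.float32)))
L([.42,-.32],.35,.2); manip.dwell(.5); t=cap("top"); st()
cv2.imwrite("pics/w11.png",np.vstack([cv2.resize(t["image"][100:280,100:420],(711,400)),np.hstack([cv2.resize(c["image"][100:220,130:380],(420,200)),cv2.resize(cap("scene")["image"][100:250,90:308],(291,200))])]))
E
```

```text
pinched t68.3 pos [ 0.4372 -0.3769  0.0434] w 0.0097 gf 25.0 F [-0.8 -0.9  0.5]
y 0.05 F [-6.   0.1  2.8]
0.06800000000000002 [ -6.3 -13.9  -3.5]
 t73.8 pos [ 0.4402 -0.2544  0.0435] w 0.0094 gf 25.0 F [ -7.  -14.8  -2.9]
rib 361 ((439.87213134765625, -255.1090087890625), (10.105992317199707, 65.21643829345703), 88.64405059814453)
cover 6170 ((439.609375, -254.921142578125), (126.50914001464844, 105.2801284790039), 88.3907470703125)
all 13284 ((439.27154541015625, -318.3074645996094), (258.9834289550781, 108.46314239501953), 88.30743408203125)
 t77.1 pos [ 0.42   -0.3199  0.3499] w 0.0499 gf 0.0 F [ 0.3  0.1 -0.2]
```

View pics/w11.png

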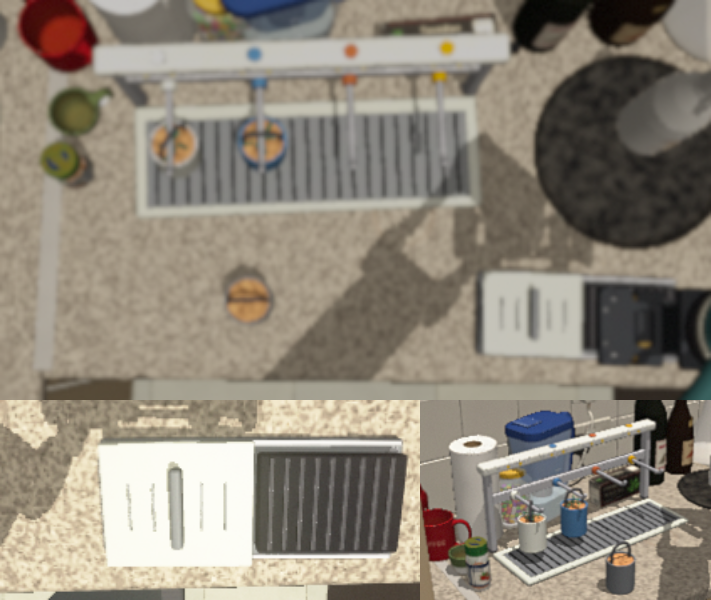

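The cover is against its stop, both pots hang on their own hooks, the spent pot stands upright on the worktop, and the jar and cup are where they were.

```bash
python3 -c "
from h import *
print(order.close_job())"
```

```text
the job is handed in; nothing more can be done
None
```

The job is handed in at about 77 s: the spent pot stands on the worktop clear of the rail, white and blue hang on their own hooks (the white one swung after release and settled with its bail twisted), master, white and blue are on with terracotta and yellow off, the cover is shut against its stop, and the cup and jar were not touched.

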